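# Jack up the front of the equipment case and hold it

### The job

Stand the small lever jack flat on the bench with its round saddle centred under the marked lift pad of the equipment case, handle still up. First try the lift: press the handle down until both front feet of the case are well clear of the bench, then let the handle come all the way up and the case settle. Then press the handle down to the bottom again and finish while holding it there with the fingers, the case up on the jack alone; do not push the case with the arm or shift it, and leave the other things where they are.

Things in the scene. Friction and masses are not known exactly. Their poses are not given: they have to be found in the camera images.
- jack: loose lever jack, 0.85 kg, grey. Origin: under its base plate, below the middle of its grip block; x to the saddle, z up. Base plate x -120 to +95, 90 wide, 12 high. Grip block 44 x 44, z 12 to 62, at the origin: free sides across y. Lift column, 38 diameter, at x +65, to z 60. Handle pivot x -15, z 68; the handle runs to -x and up. Starts left or right on the bench
- saddle_top (a point): centre of the top of the jack's saddle, a flat steel disc 40 mm diameter, 12 thick; at jack x +65, y 0, height 85 mm with the handle up
- handle (a joint): jack handle: 0 = fully up (a spring returns it), 0.55 rad = bottom stop; saddle rises 5 mm per 0.1 rad. At 0 it slopes 0.4 rad up from the pivot, at 0.55 0.15 rad down. Pushing the grip down takes 2 to 4 N unloaded, 6 to 12 N with the case on the saddle; it does not latch
- handle_top (a point): middle of the upper face of the rubber handle grip (55 long, 26 wide, 16 thick), 135 mm from the pivot along the handle and 8 mm above its centre line; moves with the handle, 128 mm above the bench when up, 56 mm at the bottom. At handle 0 its axes are those of the jack
- case: loose equipment case, 2.5 kg, aluminium box 200 deep (x), 300 wide (y), 100 high on four rubber feet 25 high. Origin: on the bench, 60 mm in front of the middle of the front face, which looks to the robot; x points to the back, z up. Bow handles stand 32 mm out of the face at y +-125, z 55 to 105
- lift_pad (a point): centre of the underside of the rubber lift pad, 32 diameter, 95 mm above the bench (10 above the lowered saddle), under the free end of the lift bracket: a steel bar 34 wide, z 101 to 113, standing 80 mm out of the case front, at case y -50 to +50. Marked on the bar's top, right above the pad, by a round boss 22 diameter, top z 119. Axes as the case
- foot_left (a point): middle of the sole of the case's front foot at case x 78, y +125 mm; height 0 when standing; about 13 mm when fully jacked up
- foot_right (a point): the same at case x 78, y -125 mm
- parts_tray: bystander: open blue tray 130 x 100 x 40 mm, origin centre of its underside; in the place on the other side from the jack
- spare_foot: bystander: rubber foot with stud, 24 mm diameter, 36 high, standing in front of the left end of the case; origin centre of underside
- collar: bystander: steel collar 32 mm diameter, 12 high, in front of the right end of the case; origin centre of underside
- screwdriver: bystander: screwdriver lying on the far right, along x, origin mid-length
- wrench: bystander: wrench lying on the far left, along x, origin mid-length
- small_carton: bystander: orange carton 80 x 110 x 50 mm, left of the case
- mug: bystander: white mug, 80 mm diameter, 90 high, right of the case

How it is judged:
On the way, in this order (a step that is already met when the one before it is completed fails the run):
1. the jack stands flat and still with its saddle centred under the lift pad (within 12 mm), handle up (horizontal distance between saddle_top and lift_pad below 0.012 m and linear speed of jack below 0.01 m/s and angle between jack's own z axis and vertical below 0.06 rad and height (world z) of jack below 0.004 m and value of joint handle below 0.12 rad), for 0.2 s.
2. trial stroke: both front feet are lifted 5 mm or more by the jack (height (world z) of each of foot_left, foot_right above 0.005 m and contact force between jack and case above 3 N), for 0.2 s.
3. the handle is up again and the case stands on its front feet (height (world z) of each of foot_left, foot_right below 0.003 m and value of joint handle below 0.12 rad), for 0.2 s.
At the end, for the whole second after the job is handed in: fingers hold the handle down (above 0.42 rad, over 1.5 N); the jack stands flat, saddle within 18 mm of the lift pad centre, carrying the case (over 3 N); both front feet at least 6 mm up, case and handle at rest; the arm does not touch the case (height (world z) of each of foot_left, foot_right above 0.006 m and value of joint handle above 0.42 rad and velocity of joint handle below 0.1 rad/s and contact force between jack and case above 3 N and contact force between the fingers and jack above 1.5 N and horizontal distance between saddle_top and lift_pad below 0.018 m and linear speed of case below 0.02 m/s and contact force between each of the arm, the fingers and case below 0.5 N and angle between jack's own z axis and vertical below 0.06 rad and height (world z) of jack below 0.004 m); the arm keeps its last pose, push and grip.
It fails at once if the arm pushes the case (contact force between any of the arm, the fingers and case above 3 N).
It fails at once if the case is shifted more than 40 mm (distance of case from where it was at the start of the episode above 0.04 m).
It fails at once if the case tips more than 0.2 rad (angle between case's own z axis and vertical above 0.2 rad).
It fails at once if the jack falls over (angle between jack's own z axis and vertical above 0.6 rad).
It fails at once if a bystander is moved more than 30 mm (distance of any of parts_tray, spare_foot, collar, screwdriver, wrench, small_carton, mug from where it was at the start of the episode above 0.03 m).
It also fails if it takes over 69 s, if anything falls off the work surface, if the arm or the gripper's body presses on something with over 40 N, if the wrist force passes 120 N, or if a joint passes its speed limit or range.

### The arm

A 6-joint arm with a two-finger parallel gripper is mounted at the origin on the work surface. World frame = base frame: x ahead of the robot, y to its left, z up, the work surface at z = 0. Lengths are in m, angles in rad, forces in N, time in s.
With the tool pointing down it reaches from about 0.25 to 0.775 m from the base axis. Payload 8.9 kg.
Tool frame: the origin (TCP) lies at the very end of the fingers, on their centre line; the grasp point (between the pads) lies 19 mm behind it; z points along the fingers, y is the direction in which the jaws open and shut (so a half turn about z gives the same grasp; the last joint's range is limited). The gripper opens to 85 mm and grips with 20 to 120 N. Pads are 22 mm wide; open, the fingers measure 114 mm over their backs; the gripper's body (76 mm by 85 mm) begins 54 mm behind the grasp point. The pads swing forward as they close: fully open they stand 13 mm farther back than shut.
Start: joints at [1.021, 0.291, -0.153, 1.127, 0, 1.431], TCP at [0.21, 0.481, 0.231] pointing down, gripper open.
Joint ranges: [-2.52, 2.52], [-0.91, 1.74], [-1.3, 1.37], [-1.96, 2.02], [-1.52, 1.47], [-3.14, 3.14]. Speed limits (rad/s): [2.22, 2.22, 2.79, 3.14, 3.14, 3.14].

### API

Orientations are given as a 3x3 rotation matrix whose columns are the frame's x, y, z axes.
In Python, from bench import state, capture, job_done, recognise, pinpoint gives the robot as it stands.
- The arm moves only by the shell command python3 -m inch 'ROWS' [FORCE]. ROWS is JSON, a list of rows, each a list of 3 entries, a list of its own where there are three numbers: the shift along the world's x, y, z in mm, then the turn, a rotation vector about the world's x, y, z in rad, then the opening, from -1 (shut) to 1 (fully open), so that 0 is half open. In form: [[[tx, ty, tz], [wx, wy, wz], grip], ...]. A call has exactly 5 rows; each row is the pose to reach, as a shift and turn from the pose commanded when the call began; what a row does not reach only later rows make up. A row lasts 1/10 s, in which the tool goes at most 50 mm and 8.59 degrees, less where a joint would pass 70% of its speed; a pose out of reach is approached as far as the arm can. A call with a gripper value outside its range is refused whole. The fingers move at their own pace and stop on an object; FORCE is the grip in N (left out, the last holds). Time passes only in rows, so rows that repeat a pose let the fingers close, or fill a call up. It gives the time, the measured TCP pose, the force and the opening at its end, in the units of the state.
- state(): the state, without advancing time (a new reading comes with each control period).
- capture(name): name is "side" or "top" or "wrist"; returns a dict with "color" (420x560x3 uint8, red, green, blue), "range_z" (420x560 float32, m along the optical axis (not along the pixel's ray), 0 where there is no reading), "camera_matrix" (3x3 intrinsics, pixels), "R" (3x3) and "t" (3): a world point X has camera coordinates R X + t. Camera axes: x right, y down, z forward; pixel columns grow to the right and rows downward; lengths in m; the calibration is good to about 2 mm. A picture is of the moment at which its call begins.
- job_done(): hands the job in, once; it reports no verdict.
Trained networks look in the newest picture that a camera, given by its name, has taken for a name from the list of things; names that differ only in an ending like _2 or _b are one class to them, and where a whole thing is asked for, a point or a joint stands for the part that bears it (a point fixed in the world has none). Each returns a list of dicts, best first, with "conf" (0 to 1); they miss things now and then, are a little off and sometimes report something else, mostly with a low value. They report only what shows in the picture. A call takes as long as a camera call.
- recognise(camera, label): "box" ([centre column, centre row, width, height] in pixels, round what is visible of it).
- pinpoint(camera, label): "centre" ([column, row] in pixels: a listed point, or the origin of a listed thing).
The state is a dict: "time_s": time; "q": joint angles; "qvel": joint speeds; "joint_efforts": joint torques, N m; "position": TCP position; "tcp_rot": TCP orientation; "contact_force": force on the tool from outside, world axes, zero at the start; "wrist_torque": the same for the moment, N m; "gripper_width": finger opening in m.
Only numpy, scipy, OpenCV 4.12 (cv2) and the standard library are available. Lean on these libraries where they do the work, as an engineer would, in place of code of your own. Each camera call takes 0.05 s, during which the arm holds its last target.

## Working session

There is one attempt and no reset: what is moved stays moved. The work goes in short steps, Python scripts to look and compute and a shell command to move; the robot and the scene stay as the last step left them, time stands still between calls to the robot, and variables do not carry over. Pictures are saved under pics/ and viewed, and the job is handed in when it is done.

```bash
ls; mkdir -p pics; cat > h.py <<'E'
import numpy as np, cv2
from bench import state, capture, job_done, recognise, pinpoint
def save(c,n): cv2.imwrite('pics/'+n+'.png',cv2.cvtColor(c['color'],cv2.COLOR_RGB2BGR))
def ray(c,px,z):
    K=c['camera_matrix'];R=c['R'];t=c['t']
    d=R.T@np.linalg.inv(K)@np.array([px[0],px[1],1.]);o=-R.T@t
    return o+d*(z-o[2])/d[2]
def dep(c,px):
    K=c['camera_matrix'];R=c['R'];t=c['t'];u,v=int(round(px[0])),int(round(px[1]))
    p=c['range_z'][max(v-1,0):v+2,max(u-1,0):u+2];p=p[p>0]
    if len(p)==0:return None
    return R.T@(np.linalg.inv(K)@np.array([px[0],px[1],1.])*np.median(p)-t)
def proj(c,X):
    p=c['camera_matrix']@(c['R']@np.array(X)+c['t']);return p[:2]/p[2]
E
python3 - <<'E'
from h import *
np.set_printoptions(precision=4,suppress=True)
s=state();print(s['time_s'],s['position'],s['tcp_rot'],s['gripper_width'])
zs=dict(jack=0,saddle_top=.085,handle_top=.128,case=0,lift_pad=.095,foot_left=0,foot_right=0,parts_tray=0,spare_foot=0,collar=0,mug=0,small_carton=0)
for n in ['top','side']:
    c=capture(n);save(c,n+'0');print(n,-c['R'].T@c['t'])
    for l in zs:
        for d in pinpoint(n,l)[:2]: print(l,round(d['conf'],2),np.round(d['centre'],1),ray(c,d['centre'],zs[l]),dep(c,d['centre']))
print(state()['time_s'])
E
```

```text
pics
0.0 [0.2094 0.4809 0.2307] [[-0.9168  0.3993 -0.0007]
 [ 0.3993  0.9168 -0.0011]
 [ 0.0002 -0.0013 -1.    ]] 0.08573714048528733
top [0.4543 0.0008 1.5007]
jack 0.9 [357.3 228.1] [ 0.5074 -0.2883  0.    ] [ 0.5052 -0.2762  0.0624]
saddle_top 0.43 [356.8 206.4] [ 0.5695 -0.2722  0.085 ] [ 0.5694 -0.2719  0.0865]
handle_top 0.62 [382.5 272.2] [ 0.3751 -0.3329  0.128 ] [ 0.375  -0.3332  0.1266]
handle_top 0.41 [248.8 173.5] [0.666  0.0499 0.128 ] [0.6673 0.0502 0.1194]
case 0.94 [252.9 176.8] [0.675  0.0414 0.    ] [0.6582 0.0383 0.1138]
case 0.25 [287.9 146.6] [ 0.7718 -0.0719  0.    ] [ 0.7464 -0.0661  0.1198]
lift_pad 0.86 [247.3 173.6] [0.6708 0.0555 0.095 ] [0.6675 0.0547 0.1164]
lift_pad 0.21 [298.5 175.5] [ 0.6635 -0.0977  0.095 ] [ 0.6761 -0.1036  0.0109]
foot_left 0.95 [214.6 161.8] [0.7246 0.1635 0.    ] [0.7188 0.16   0.0322]
foot_right 0.69 [285.5 148. ] [ 0.7673 -0.0641  0.    ] [ 0.7447 -0.0594  0.1084]
parts_tray 0.58 [386.4 274.2] [ 0.3613 -0.3761  0.    ] [ 0.3613 -0.3758  0.001 ]
spare_foot 0.67 [296.6 170.4] [ 0.6942 -0.0986  0.    ] [ 0.6924 -0.0978  0.0113]
spa
[... 493 characters left out ...]
1303]
lift_pad 0.76 [311.7 194.1] [0.6777 0.0486 0.095 ] [0.6674 0.0274 0.1126]
foot_left 0.81 [312.1 194.2] [0.7344 0.1621 0.    ] [0.6684 0.0268 0.1124]
foot_right 0.77 [357.6 236.4] [ 0.7762 -0.0677  0.    ] [ 0.7543 -0.1015  0.0347]
parts_tray 0.67 [227.3 189.3] [0.49   0.2782 0.    ] [0.4885 0.2723 0.0045]
parts_tray 0.44 [356.1 236.8] [ 0.7713 -0.0678  0.    ] [ 0.7532 -0.0959  0.0289]
spare_foot 0.44 [284.1 197.2] [0.6453 0.1777 0.    ] [0.6437 0.1737 0.0032]
collar 0.4 [336.8 250.1] [ 0.6946 -0.0991 -0.    ] [ 0.693 -0.102  0.003]
mug 0.91 [388.3 318.4] [ 0.7062 -0.362   0.    ] [ 0.6771 -0.3973  0.052 ]
small_carton 0.6 [280.4 158.4] [0.7142 0.389  0.    ] [0.6885 0.3241 0.0454]
1.3
```

View pics/top0.png

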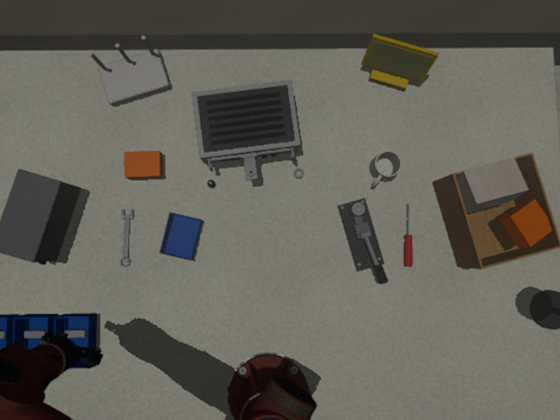

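View pics/side0.png

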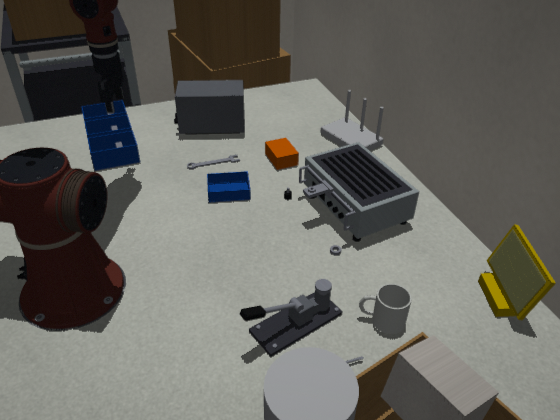

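```bash
cat >> h.py <<'E'
def cloud(c):
    z=c['range_z'];v,u=np.nonzero(z>0);K=c['camera_matrix']
    P=np.c_[(u-K[0,2])/K[0,0],(v-K[1,2])/K[1,1],np.ones(len(u))]*z[v,u][:,None]
    return (P-c['t'])@c['R'],c['color'][v,u]
E
python3 - <<'E'
from h import *
np.set_printoptions(precision=4,suppress=True)
for n in ['top','side']:
    c=capture(n);P,C=cloud(c)
    def sel(x0,x1,y0,y1,z0,z1): 
        m=(P[:,0]>x0)&(P[:,0]<x1)&(P[:,1]>y0)&(P[:,1]<y1)&(P[:,2]>z0)&(P[:,2]<z1); return P[m]
    print(n,'bench z',np.median(sel(.4,.6,-.1,.1,-.02,.02)[:,2]))
    B=sel(.36,.64,-.36,-.2,.007,.018)
    r=cv2.minAreaRect((B[:,:2]*1000).astype(np.float32));print('base',len(B),r)
    S=sel(.5,.64,-.36,-.2,.078,.092);print('saddle',len(S),np.median(S,0),S.min(0),S.max(0), cv2.minEnclosingCircle((S[:,:2]*1000).astype(np.float32)))
    S=sel(.34,.44,-.38,-.26,.10,.16);print('grip',len(S),S.mean(0))
    T=sel(.62,1.0,-.2,.25,.108,.14)
    print('case',len(T),cv2.minAreaRect((T[T[:,2]>.12][:,:2]*1000).astype(np.float32)))
    S=sel(.6,.72,0,.12,.1,.13);
    for a in S[np.argsort(S[:,0])][:60]: print(a,end=' ')
    print()
    for l in ['lift_pad','saddle_top','jack','handle_top','foot_left','foot_right','case']:
        for d in recognise(n,l)[:2]: print(l,round(d['conf'],2),np.round(d['box'],1))
    im=cv2.cvtColor(c['color'],cv2.COLOR_RGB2BGR)
    for nm,X in [('jack',(.5,-.29,.05)),('pad',(.67,.05,.1))]:
        u,v=proj(c,X).astype(int);cv2.imwrite(f'pics/{n}_{nm}.png',cv2.resize(im[v-50:v+50,u-65:u+65],None,fx=6,fy=6,interpolation=cv2.INTER_CUBIC));print(nm,'crop origin',u-65,v-50)
E
```

```text
top bench z 0.0013330331386668603
base 1306 ((499.15625, -280.2763366699219), (159.6629180908203, 277.34759521484375), 89.81107330322266)
saddle 139 [ 0.5615 -0.2729  0.0861] [ 0.5434 -0.2941  0.079 ] [ 0.5802 -0.2543  0.0917] ((561.7870483398438, -274.00506591796875), 20.285158157348633)
grip 233 [ 0.3776 -0.3226  0.1241]
case 7209 ((791.78466796875, 54.98381805419922), (278.9540100097656, 300.19903564453125), 7.116953372955322)
[0.6498 0.0561 0.1075] [0.6503 0.0592 0.1038] [0.6514 0.041  0.1157] [0.6515 0.0381 0.1151] [0.6517 0.0587 0.1152] [0.6518 0.0322 0.1125] [0.6519 0.0499 0.1128] [0.6521 0.0559 0.1125] [0.6521 0.0529 0.112 ] [0.6521 0.0441 0.1112] [0.6522 0.047  0.111 ] [0.6523 0.0353 0.1095] [0.6537 0.035  0.1201] [0.6537 0.0408 0.1203] [0.6541 0.0556 0.1186] [0.6542 0.0292 0.1162] [0.6543 0.0439 0.1167] [0.6545 0.0498 0.1155] [0.6546 0.0469 0.115 ] [0.6547 0.0528 0.1147] [0.6549 0.0322 0.112 ] [0.6549 0.0381 0.112 ] [0.6552 0.0588 0.1115] [0.6567 0.0379 0.1203] [0.6573 0.0527 0.1174] [0.6576 0.0498 0.1146] [0.6577 0.041  0.1139] [0.6577 0.0469 0.1141] [0.6577 0.0292 0.1129]
[... 2661 characters left out ...]
0417 0.1211] [0.6649 0.0479 0.1133] [0.665  0.0414 0.1178] [0.6651 0.0348 0.1188] [0.6653 0.0343 0.1121] [0.6653 0.0414 0.1107] [0.6655 0.0562 0.1109] [0.6657 0.0637 0.1092] [0.6658 0.0366 0.1209] [0.6659 0.0288 0.1124] [0.666  0.0509 0.118 ] [0.6661 0.0364 0.114 ] [0.6664 0.0289 0.1051] 
lift_pad 0.6 [319.6 189.4  28.4  14.7]
saddle_top 0.72 [323.6 286.2  23.   16.4]
saddle_top 0.38 [227.9 187.   43.9  27.8]
jack 0.88 [288.8 316.  104.8  76. ]
handle_top 0.58 [273.6 309.6  63.8  22.5]
handle_top 0.28 [387.6 307.4  54.9  52. ]
foot_left 0.87 [360.6 192.9 120.9  93.5]
foot_right 0.73 [358.7 191.6 121.2 104.6]
case 0.72 [358.6 194.2 119.9  99.4]
jack crop origin 234 256
pad crop origin 244 142
```

View pics/top_jack.png

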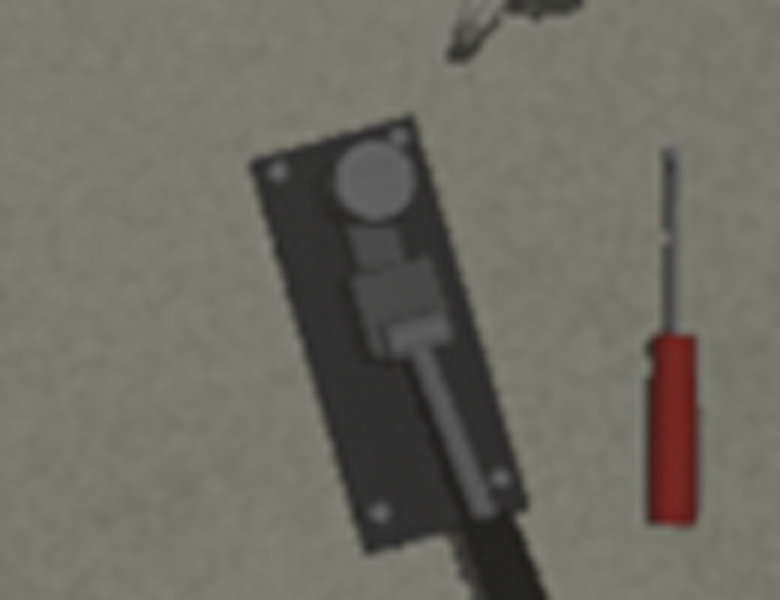

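View pics/top_pad.png

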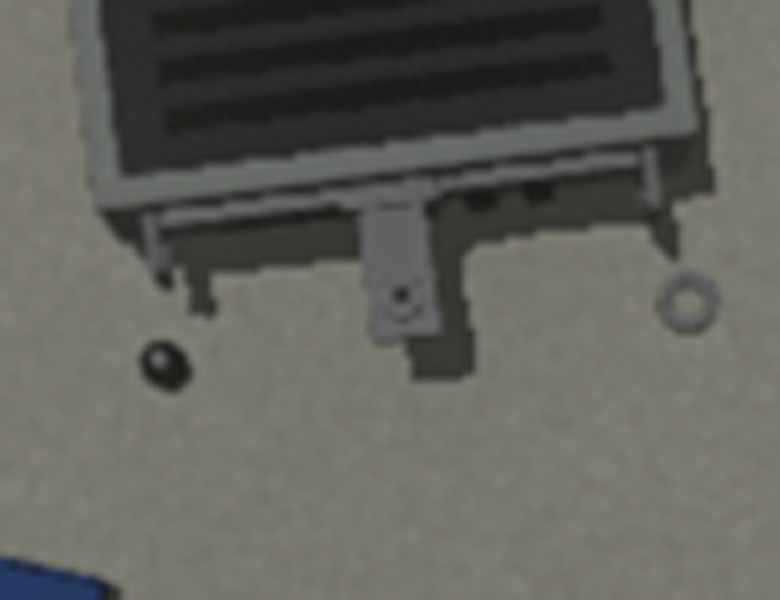

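View pics/side_pad.png

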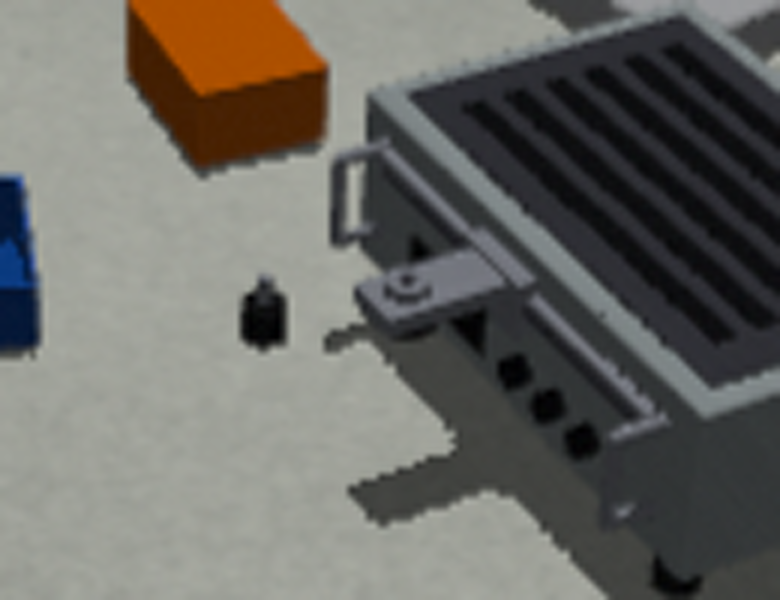

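View pics/side_jack.png

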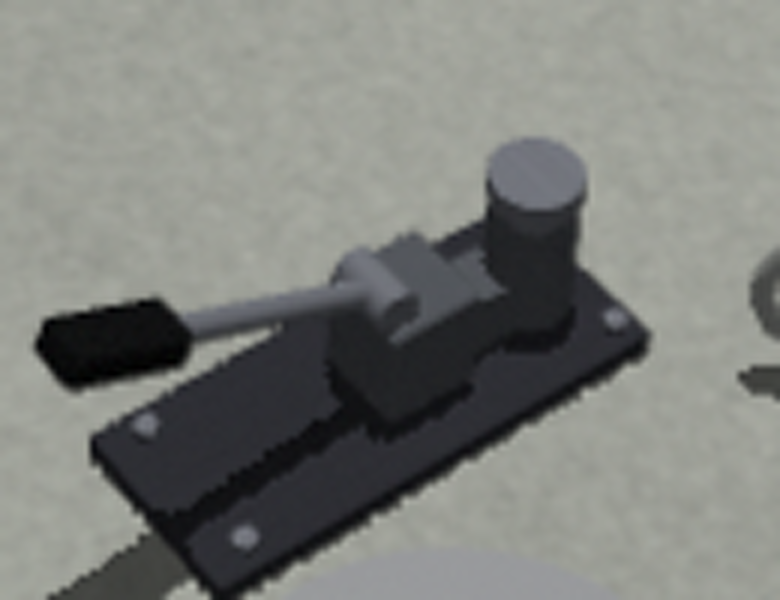

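```bash
python3 - <<'E'
from h import *
np.set_printoptions(precision=4,suppress=True)
def t(o,p): return np.array(o)+(np.array(p)+.5)/6-.5
T=capture('top');S=capture('side')
print('boss',ray(T,t((184,123),(402,297)),.119),ray(S,t((244,142),(407,285)),.119))
print('sad',ray(T,t((296,179),(375,181)),.085),ray(S,t((234,256),(537,175)),.085))
A=np.array([ray(T,t((296,179),p),.012) for p in [(250,160),(412,117),(527,510),(368,552)]])
print(A, np.linalg.norm(A-np.roll(A,1,0),axis=1))
f=(A[0]+A[1])/2;b=(A[2]+A[3])/2;d=(f-b)/np.linalg.norm(f-b);print('yaw',np.arctan2(d[1],d[0]),'origin',b+d*.12,f-d*.095,'saddle',b+d*.185)
B=np.array([ray(S,t((234,256),p),.012) for p in [(92,440),(222,595),(650,335)]]);print('side base BL,BR,FR',B,np.linalg.norm(np.diff(B,axis=0),axis=1))
E=[ray(T,t((184,123),p),.125) for p in [(92,208),(700,132)]];print('case front edge',E,np.linalg.norm(E[0]-E[1]))
d=E[0]-E[1];print('case yaw',np.arctan2(-d[0],d[1]))
E
```

```text
boss [0.6715 0.0449 0.119 ] [0.6724 0.0416 0.119 ]
sad [ 0.5624 -0.2758  0.085 ] [ 0.565  -0.2765  0.085 ]
[[ 0.5798 -0.2245  0.012 ]
 [ 0.6016 -0.3106  0.012 ]
 [ 0.3951 -0.3648  0.012 ]
 [ 0.3744 -0.2811  0.012 ]] [0.2131 0.0889 0.2136 0.0862]
yaw 0.262809064697487 origin [ 0.5006 -0.2918  0.012 ] [ 0.499  -0.2922  0.012 ] saddle [ 0.5634 -0.2749  0.012 ]
side base BL,BR,FR [[ 0.3761 -0.2834  0.012 ]
 [ 0.3987 -0.3688  0.012 ]
 [ 0.6044 -0.3117  0.012 ]] [0.0884 0.2134]
case front edge [array([0.7161, 0.1959, 0.125 ]), array([ 0.751 , -0.1023,  0.125 ])] 0.30028486825586026
case yaw 0.1165487726861949
```

```bash
python3 -m inch '[[[17,-47,0],[0,0,0.04],1],[[34,-94,0],[0,0,0.08],1],[[51,-141,0],[0,0,0.12],1],[[68,-188,0],[0,0,0.16],1],[[85,-235,0],[0,0,0.2],1]]' 40
```

```text
time_s: 2.7
position: [0.2949, 0.2447, 0.2314]
tcp_rot: [[-0.978, 0.207, 0.001], [0.207, 0.978, 0.0], [-0.001, 0.0, -1.0]]
contact_force: [1.1, -0.7, 0.3]
gripper_width: 0.0853
```

```bash
python3 -m inch '[[[17,-47,0],[0,0,0.04],1],[[34,-94,0],[0,0,0.08],1],[[51,-141,0],[0,0,0.12],1],[[68,-188,0],[0,0,0.16],1],[[85,-235,0],[0,0,0.2],1]]'
```

```text
time_s: 3.2
position: [0.38, 0.0092, 0.2317]
tcp_rot: [[-1.0, 0.009, 0.001], [0.009, 1.0, -0.0], [-0.001, -0.0, -1.0]]
contact_force: [1.0, -0.0, -0.3]
gripper_width: 0.0852
```

```bash
python3 -m inch '[[[17,-47,0],[0,0,0.04],1],[[34,-94,0],[0,0,0.08],1],[[51,-141,0],[0,0,0.12],1],[[68,-188,0],[0,0,0.16],1],[[85,-235,0],[0,0,0.2],1]]'; python3 -c "
from h import *
s=state();print(s['position'],s['tcp_rot'],s['q'],s['contact_force'])"
```

```text
time_s: 3.7
position: [0.465, -0.226, 0.2314]
tcp_rot: [[-0.982, -0.189, 0.0], [-0.189, 0.982, -0.0], [-0.0, -0.0, -1.0]]
contact_force: [1.6, 0.4, 0.3]
gripper_width: 0.0856
[ 0.46495201 -0.22597574  0.2313636 ] [[-9.81949357e-01 -1.89143560e-01  4.16786677e-04]
 [-1.89143622e-01  9.81949427e-01 -1.14498724e-04]
 [-3.87606743e-04 -1.91264490e-04 -9.99999907e-01]] [-5.93977283e-01  2.75057225e-01 -1.74846266e-01  1.12048335e+00
  1.38371925e-04 -7.84267185e-01] [1.62947452 0.38576264 0.26413096]
```

```bash
python3 -m inch '[[[14,-34,-15],[0,0,0.036],1],[[28,-68.6,-35],[0,0,0.0726],1],[[28,-68.6,-60],[0,0,0.0726],1],[[28,-68.6,-80],[0,0,0.0726],1],[[28,-68.6,-80],[0,0,0.0726],1]]'; python3 - <<'E'
from h import *
np.set_printoptions(precision=4,suppress=True)
c=capture('wrist');save(c,'w1');print(c['R'],-c['R'].T@c['t'])
for l,z in [('saddle_top',.085),('handle_top',.128),('jack',0)]:
    for d in pinpoint('wrist',l)[:1]: print(l,d['conf'],d['centre'],ray(c,d['centre'],z),dep(c,d['centre']))
E
```

```text
time_s: 4.2
position: [0.491, -0.2914, 0.1486]
tcp_rot: [[-0.966, -0.258, -0.004], [-0.258, 0.966, 0.003], [0.003, 0.004, -1.0]]
contact_force: [0.1, 0.5, -0.2]
gripper_width: 0.0855
[[-0.2587  0.9659  0.0037]
 [ 0.9241  0.2464  0.2921]
 [ 0.2813  0.079  -0.9564]] [ 0.4203 -0.3105  0.2909]
saddle_top 0.72 [272.4, 316.3] [ 0.5632 -0.2769  0.085 ] [ 0.5637 -0.2768  0.0843]
handle_top 0.92 [273.6, 2.4] [ 0.3709 -0.3257  0.128 ] [ 0.3708 -0.3257  0.1278]
jack 0.95 [279.0, 209.7] [ 0.5018 -0.2877  0.    ] [ 0.4805 -0.2936  0.0761]
```

View pics/w1.png

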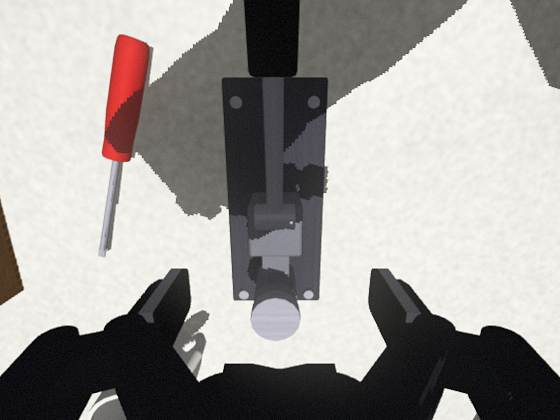

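```bash
python3 -m inch '[[[0,0,-35],[0,0,0],1],[[0,0,-70],[0,0,0],1],[[0,0,-100],[0,0,0],1],[[0,0,-125],[0,0,0],1],[[0,0,-125],[0,0,0],1]]'; python3 - <<'E'
from h import *
c=capture('side');save(c,'s1')
c=capture('wrist');save(c,'w2')
print(state()['position'])
E
```

```text
time_s: 4.9
position: [0.4915, -0.2911, 0.0246]
tcp_rot: [[-0.966, -0.259, -0.003], [-0.259, 0.966, 0.002], [0.002, 0.003, -1.0]]
contact_force: [0.7, 0.7, 1.0]
gripper_width: 0.0854
[ 0.49327938 -0.29263668  0.02758647]
```

View pics/s1.png

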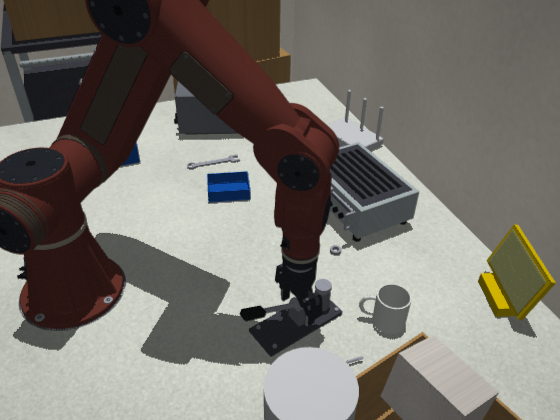

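View pics/w2.png

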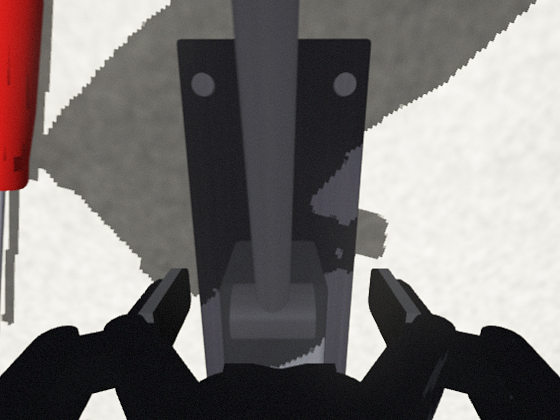

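```bash
python3 -m inch '[[[0,0,0],[0,0,0],-1],[[0,0,0],[0,0,0],-1],[[0,0,0],[0,0,0],-1],[[0,0,0],[0,0,0],-1],[[0,0,0],[0,0,0],-1]]' 70; python3 -m inch '[[[0,0,0],[0,0,0],-1],[[0,0,5],[0,0,0],-1],[[0,0,15],[0,0,0],-1],[[0,0,30],[0,0,0],-1],[[0,0,30],[0,0,0],-1]]'; python3 - <<'E'
from h import *
c=capture('side');save(c,'s2')
c=capture('wrist');save(c,'w3')
s=state();print(s['position'],s['contact_force'],s['wrist_torque'])
E
```

```text
time_s: 5.5
position: [0.4936, -0.2931, 0.0279]
tcp_rot: [[-0.966, -0.259, 0.002], [-0.259, 0.966, -0.002], [-0.002, -0.002, -1.0]]
contact_force: [0.6, 0.2, 8.8]
gripper_width: 0.0432
time_s: 6.0
position: [0.4935, -0.2929, 0.0581]
tcp_rot: [[-0.966, -0.259, 0.002], [-0.259, 0.966, -0.001], [-0.001, -0.002, -1.0]]
contact_force: [0.9, -0.5, -7.3]
gripper_width: 0.0431
[ 0.49263554 -0.29224896  0.05635156] [ 0.41937214  0.11697518 -7.18132974] [-0.02317903  0.07438495  0.00280247]
```

View pics/s2.png

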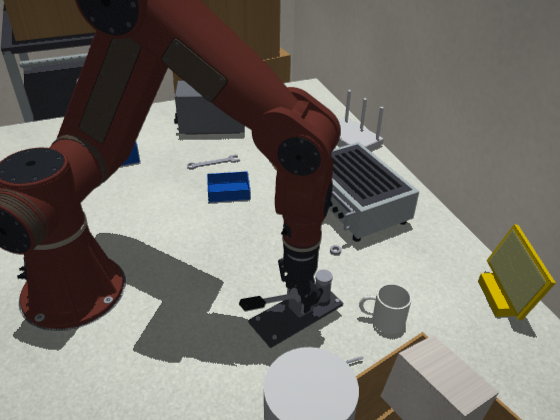

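View pics/w3.png

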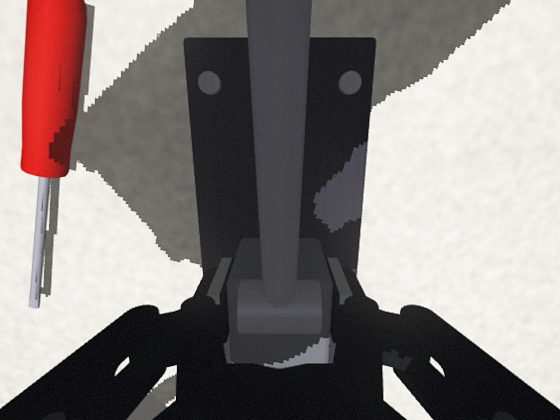

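```bash
python3 -m inch '[[[1,20,0],[0,0,-0.01],-1],[[4,65,0],[0,0,-0.03],-1],[[7,110,0],[0,0,-0.05],-1],[[10,155,0],[0,0,-0.07],-1],[[12,200,0],[0,0,-0.09],-1]]'; python3 -m inch '[[[1,40,0],[0,0,-0.02],-1],[[3,75,0],[0,0,-0.035],-1],[[5,105,0],[0,0,-0.053],-1],[[5.5,117,0],[0,0,-0.053],-1],[[5.5,117,0],[0,0,-0.053],-1]]'; python3 - <<'E'
from h import *
np.set_printoptions(precision=4,suppress=True)
def saddle(P):
    m=(abs(P[:,0]-.583)<.04)&(abs(P[:,1]-.033)<.04)&(P[:,2]>.1)&(P[:,2]<.125);return P[m]
for n in ['top','side','wrist']:
    c=capture(n);save(c,n+'4')
    print(n,proj(c,(.583,.033,.113)))
    for l,z in [('saddle_top',.113),('lift_pad',.095)]:
        for d in pinpoint(n,l)[:1]: print(l,d['conf'],d['centre'],ray(c,d['centre'],z),dep(c,d['centre']))
    P,_=cloud(c);S=saddle(P)
    if len(S)>5: print(len(S),np.median(S,0),cv2.minEnclosingCircle((S[:,:2]*1000).astype(np.float32)))
    im=cv2.cvtColor(c['color'],cv2.COLOR_RGB2BGR)
    if n!='wrist':
        u,v=proj(c,(.62,.03,.1)).astype(int);cv2.imwrite(f'pics/{n}4c.png',cv2.resize(im[v-50:v+50,u-65:u+65],None,fx=6,fy=6,interpolation=cv2.INTER_CUBIC));print('crop',u-65,v-50)
s=state();print(s['position'],s['tcp_rot'],s['contact_force'],s['time_s'])
E
```

```text
time_s: 6.6
position: [0.504, -0.0905, 0.0556]
tcp_rot: [[-0.985, -0.17, -0.001], [-0.17, 0.985, 0.0], [0.001, 0.001, -1.0]]
contact_force: [0.7, 0.3, -7.3]
gripper_width: 0.0432
time_s: 7.1
position: [0.5095, 0.0262, 0.0557]
tcp_rot: [[-0.993, -0.121, -0.001], [-0.121, 0.993, 0.0], [0.001, 0.0, -1.0]]
contact_force: [0.8, 0.3, -7.4]
gripper_width: 0.0429
top [254.9446 202.1826]
lift_pad 0.75 [249.0, 173.6] [0.6708 0.0504 0.095 ] [0.667  0.0496 0.1194]
crop 190 140
side [282.9857 199.0767]
saddle_top 0.6 [281.0, 198.0] [0.5796 0.0395 0.113 ] [0.5789 0.0377 0.1145]
lift_pad 0.71 [311.2, 193.2] [0.6781 0.053  0.095 ] [0.6677 0.0315 0.1128]
137 [0.5816 0.0252 0.112 ] ((583.335205078125, 28.62883758544922), 21.184307098388672)
crop 230 150
wrist [279.1531 497.2463]
[0.5102 0.0241 0.0563] [[-0.9931 -0.1175 -0.    ]
 [-0.1175  0.9931 -0.0001]
 [ 0.     -0.0001 -1.    ]] [-0.601   0.4395 -6.5679] 7.55
```

View pics/top4c.png

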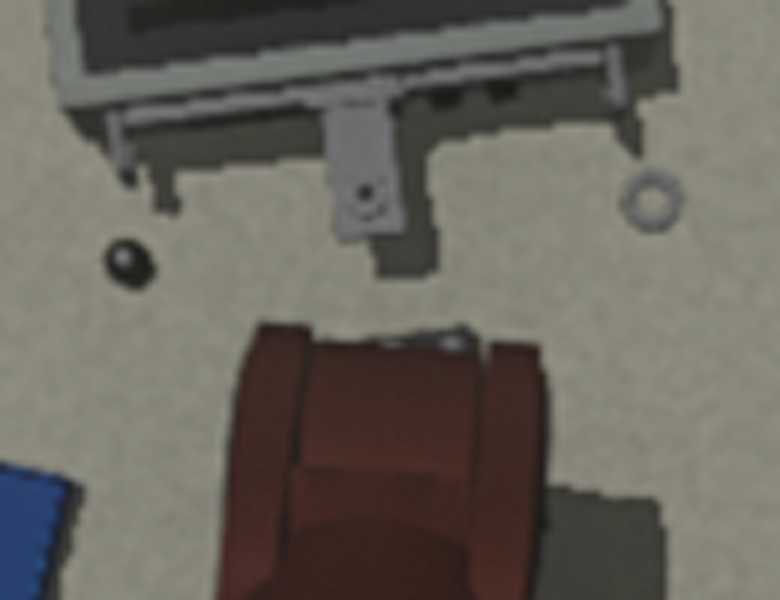

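View pics/side4c.png

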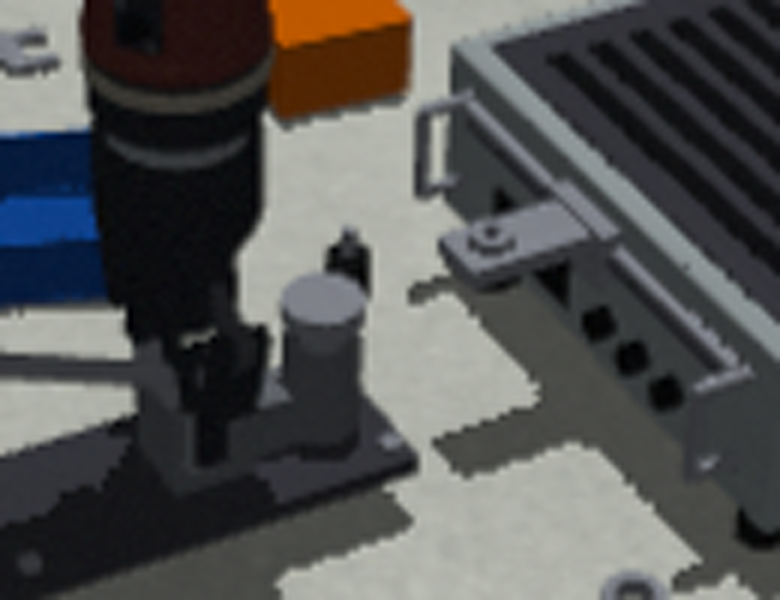

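View pics/wrist4.png

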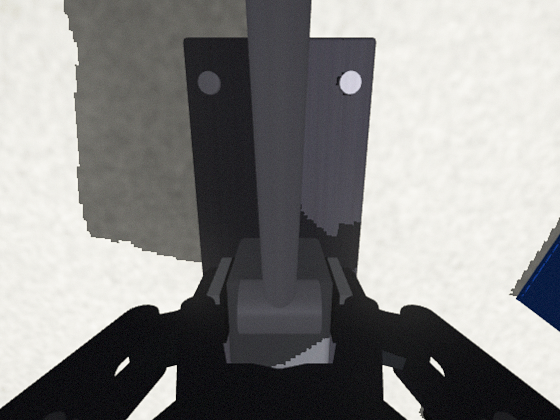

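```bash
python3 -m inch '[[[0,0,-12],[0,0,0],-1],[[0,0,-23],[0,0,0],-1],[[15,1.8,-23.5],[0,0,0],-1],[[35,4.2,-23.5],[0,0,0],-1],[[55,6.6,-23.5],[0,0,0],-1]]'; python3 - <<'E'
from h import *
np.set_printoptions(precision=4,suppress=True)
for n in ['side','top']:
    c=capture(n)
    im=cv2.cvtColor(c['color'],cv2.COLOR_RGB2BGR)
    u,v=proj(c,(.62,.03,.1)).astype(int);cv2.imwrite(f'pics/{n}5c.png',cv2.resize(im[v-50:v+50,u-65:u+65],None,fx=6,fy=6,interpolation=cv2.INTER_CUBIC));print('crop',u-65,v-50)
s=state();print(s['position'],s['contact_force'],s['time_s'])
E
```

```text
time_s: 8.05
position: [0.565, 0.0314, 0.0314]
tcp_rot: [[-0.993, -0.118, -0.002], [-0.118, 0.993, 0.0], [0.002, 0.0, -1.0]]
contact_force: [0.7, -0.6, -7.6]
gripper_width: 0.0433
crop 230 150
crop 190 140
[0.5678 0.0314 0.0319] [ 0.033   0.1252 -7.4066] 8.15
```

View pics/side5c.png

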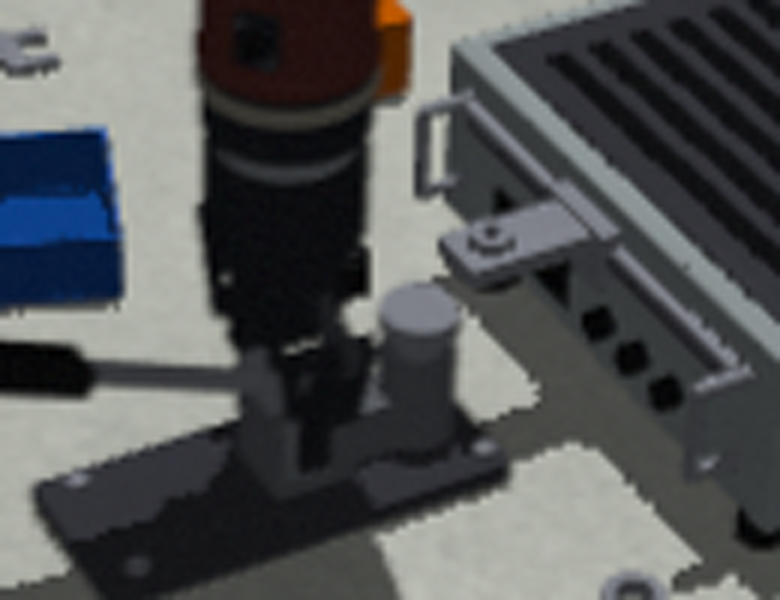

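```bash
python3 - <<'E'
from h import *
np.set_printoptions(precision=4,suppress=True)
c=capture('side')
def t(o,p): return np.array(o)+(np.array(p)+.5)/6-.5
print(ray(c,t((230,150),(421,307)),.0892),ray(c,t((230,150),(491,236)),.119), proj(c,(.565+.0722*.9928,.031+.0722*.12,.0892)),t((230,150),(421,307)))
print(state()['position'])
E
```

```text
[0.6366 0.0383 0.0892] [0.6727 0.0423 0.119 ] [299.6069 200.4731] [299.75 200.75]
[0.5657 0.0314 0.0316]
```

```bash
python3 -m inch '[[[12,1.3,0],[0,0,0],-1],[[24,2.7,0],[0,0,0],-1],[[32,3.6,0],[0,0,0],-1],[[35.5,4,0],[0,0,0],-1],[[35.5,4,0],[0,0,0],-1]]'; python3 - <<'E'
from h import *
np.set_printoptions(precision=4,suppress=True)
for n in ['side']:
    c=capture(n)
    im=cv2.cvtColor(c['color'],cv2.COLOR_RGB2BGR)
    u,v=proj(c,(.62,.03,.1)).astype(int);cv2.imwrite(f'pics/{n}6c.png',cv2.resize(im[v-50:v+50,u-65:u+65],None,fx=6,fy=6,interpolation=cv2.INTER_CUBIC));print('crop',u-65,v-50)
c=capture('top');save(c,'top6')
s=state();print(s['position'],s['contact_force'],s['time_s'])
E
```

```text
time_s: 8.7
position: [0.6003, 0.0353, 0.0323]
tcp_rot: [[-0.993, -0.119, -0.001], [-0.119, 0.993, 0.0], [0.001, 0.0, -1.0]]
contact_force: [-0.1, -0.1, -8.4]
gripper_width: 0.0431
crop 230 150
[0.5998 0.0353 0.0325] [ 0.0881 -0.6151 -7.1344] 8.8
```

View pics/side6c.png

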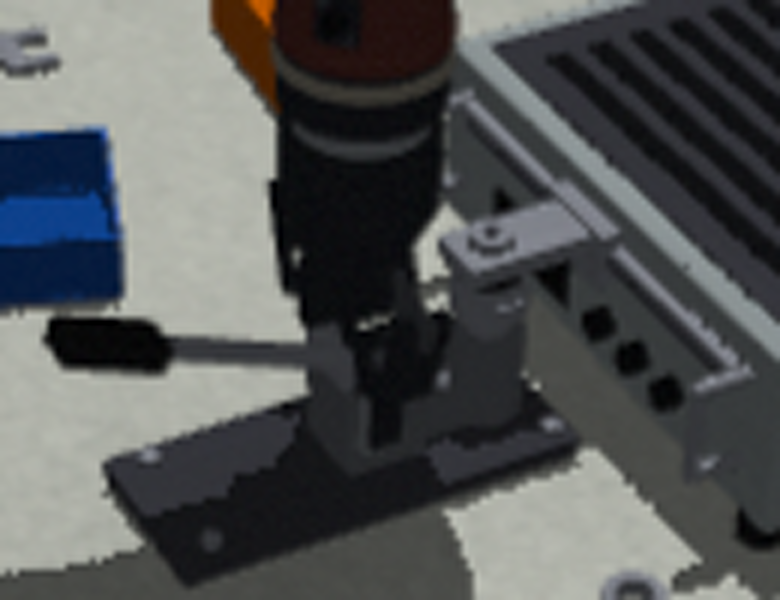

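```bash
python3 -m inch '[[[0,0,-2],[0,0,0],-1],[[0,0,-4],[0,0,0],-1],[[0,0,-5],[0,0,0],-1],[[0,0,-5.5],[0,0,0],-1],[[0,0,-5.5],[0,0,0],-1]]'; python3 -c "
from h import *
c=capture('side')
print(state()['position'],state()['contact_force'])"
```

```text
time_s: 9.3
position: [0.6003, 0.0353, 0.0279]
tcp_rot: [[-0.993, -0.119, -0.0], [-0.119, 0.993, -0.0], [0.0, -0.0, -1.0]]
contact_force: [-4.6, 0.3, 3.1]
gripper_width: 0.0432
[0.6003002  0.03533101 0.02786146] [-4.17289388  0.82478693  2.96030017]
```

```bash
python3 -m inch '[[[0,0,0],[0,0,0],0.3],[[0,0,0],[0,0,0],1],[[0,0,0],[0,0,0],1],[[0,0,0],[0,0,0],1],[[0,0,0],[0,0,0],1]]'; python3 -m inch '[[[0,0,10],[0,0,0],1],[[0,0,30],[0,0,0],1],[[0,0,60],[0,0,0],1],[[0,0,100],[0,0,0],1],[[-10,0,140],[0,0,0],1]]'
python3 - <<'E'
from h import *
np.set_printoptions(precision=4,suppress=True)
for n in ['side','top','wrist']:
    c=capture(n);save(c,n+'7')
    im=cv2.cvtColor(c['color'],cv2.COLOR_RGB2BGR)
    if n=='side':
        u,v=proj(c,(.62,.03,.1)).astype(int);cv2.imwrite(f'pics/{n}7c.png',cv2.resize(im[v-50:v+50,u-65:u+65],None,fx=6,fy=6,interpolation=cv2.INTER_CUBIC));print('crop',u-65,v-50)
    for l,z in [('handle_top',.128),('saddle_top',.085),('lift_pad',.095),('jack',0)]:
        for d in pinpoint(n,l)[:1]: print(n,l,d['conf'],d['centre'],ray(c,d['centre'],z),dep(c,d['centre']))
s=state();print(s['position'],s['contact_force'],s['time_s'])
E
```

```text
time_s: 9.85
position: [0.6008, 0.0353, 0.0274]
tcp_rot: [[-0.993, -0.119, 0.0], [-0.119, 0.993, -0.0], [-0.0, -0.0, -1.0]]
contact_force: [-0.6, 0.6, -0.1]
gripper_width: 0.0854
time_s: 10.35
position: [0.5911, 0.0353, 0.1693]
tcp_rot: [[-0.993, -0.118, 0.001], [-0.118, 0.993, -0.0], [-0.001, -0.0, -1.0]]
contact_force: [0.5, -0.4, -0.2]
gripper_width: 0.0854
crop 230 150
side handle_top 0.77 [247.6, 210.8] [ 0.4692 -0.0008  0.128 ] [0.4715 0.0067 0.1217]
side saddle_top 0.64 [308.0, 194.3] [0.6731 0.0634 0.085 ] [0.6572 0.0299 0.1128]
side lift_pad 0.69 [315.1, 193.2] [0.6887 0.0492 0.095 ] [0.6789 0.0295 0.1114]
side jack 0.6 [288.7, 225.3] [0.6083 0.0461 0.    ] [0.5934 0.0109 0.0324]
wrist handle_top 0.72 [276.1, 34.9] [0.4752 0.0206 0.128 ] [0.475  0.0206 0.1274]
wrist saddle_top 0.93 [277.0, 317.0] [0.6765 0.0445 0.085 ] [0.6569 0.0423 0.1124]
wrist lift_pad 0.69 [278.3, 325.7] [0.6775 0.0457 0.095 ] [0.6638 0.0441 0.1132]
wrist jack 0.9 [275.9, 212.6] [0.6101 0.0349 0.    ] [0.587  0.033  0.0764]
[0.5906 0.0353 0.167 ] [ 0.1584 -0.1794  0.3516] 11.1
```

View pics/side7c.png

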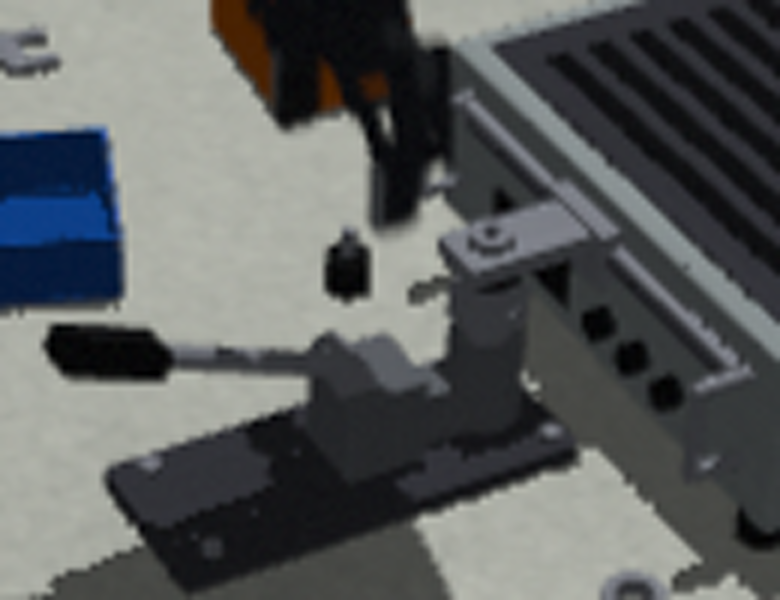

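View pics/wrist7.png

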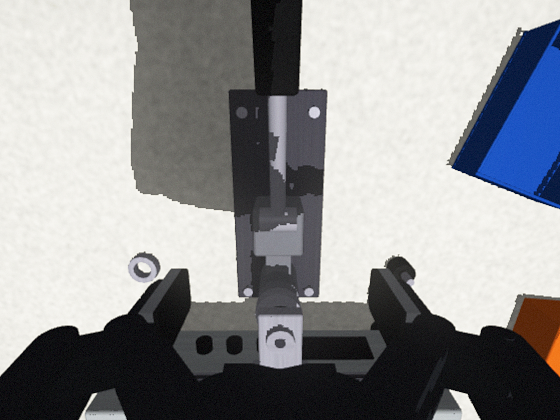

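```bash
python3 - <<'E'
from h import *
np.set_printoptions(precision=4,suppress=True)
c=capture('wrist')
print('boss',ray(c,(279,342),.119))
A=np.array([ray(c,p,.012) for p in [(237,297),(319,297),(327,90),(229,90)]])
f=(A[0]+A[1])/2;b=(A[2]+A[3])/2;d=(f-b)/np.linalg.norm(f-b);print(np.linalg.norm(f-b),np.arctan2(d[1],d[0]),'saddle',b+d*.185,f-d*.03,'handletop',b+d*(.12-.136))
E
```

```text
boss [0.6748 0.0459 0.119 ]
0.21319078520221593 0.11807734763275535 saddle [0.6761 0.0449 0.012 ] [0.6743 0.0447 0.012 ] handletop [0.4765 0.0212 0.012 ]
```

```bash
python3 -m inch '[[[-35,-4.5,5],[0,0,0],-1],[[-75,-9.5,5],[0,0,0],-1],[[-110,-14,0],[0,0,0],-1],[[-117,-15,0],[0,0,0],-1],[[-117,-15,0],[0,0,0],-1]]' 60; python3 - <<'E'
from h import *
np.set_printoptions(precision=4,suppress=True)
s=state();print(s['gripper_width'])
c=capture('side')
im=cv2.cvtColor(c['color'],cv2.COLOR_RGB2BGR)
u,v=proj(c,(.5,.02,.1)).astype(int);cv2.imwrite(f'pics/side8c.png',cv2.resize(im[v-50:v+50,u-65:u+65],None,fx=6,fy=6,interpolation=cv2.INTER_CUBIC));print('crop',u-65,v-50)
c=capture('wrist');save(c,'w8')
s=state();print(s['position'],s['contact_force'],s['time_s'])
E
```

```text
time_s: 11.65
position: [0.4731, 0.0202, 0.1677]
tcp_rot: [[-0.993, -0.118, 0.001], [-0.118, 0.993, -0.0], [-0.001, -0.0, -1.0]]
contact_force: [0.8, 0.1, 1.2]
gripper_width: 0.0123
0.012269005897558789
crop 191 161
[0.4751 0.0202 0.1678] [ 0.0912 -0.5962  0.1565] 11.75
```

View pics/side8c.png

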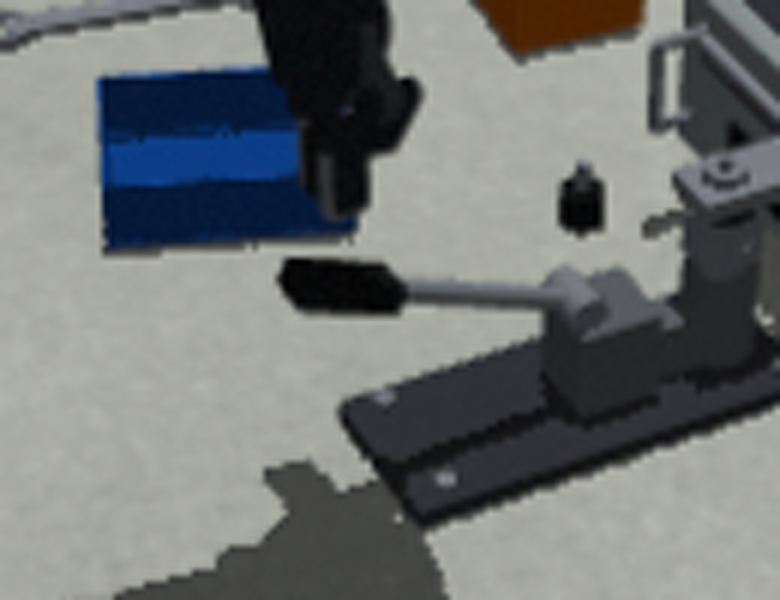

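View pics/w8.png

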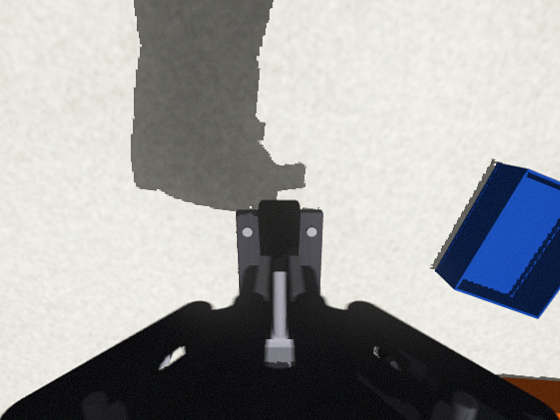

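```bash
python3 -m inch '[[[0,0,-15],[0,0,0],-1],[[0,0,-30],[0,0,0],-1],[[0,0,-38],[0,0,0],-1],[[-2,0,-42],[0,0,0],-1],[[-4,0,-47],[0,0,0],-1]]'; python3 -m inch '[[[-1.5,0,-5],[0,0,0],-1],[[-3,0,-10],[0,0,0],-1],[[-4.5,-0.5,-15],[0,0,0],-1],[[-6,-0.5,-20],[0,0,0],-1],[[-7,-0.5,-25],[0,0,0],-1]]'
python3 - <<'E'
from h import *
c=capture('side');save(c,'s9')
im=cv2.cvtColor(c['color'],cv2.COLOR_RGB2BGR)
u,v=proj(c,(.56,.02,.1)).astype(int);cv2.imwrite(f'pics/side9c.png',cv2.resize(im[v-50:v+50,u-65:u+65],None,fx=6,fy=6,interpolation=cv2.INTER_CUBIC))
s=state();print(s['position'],s['contact_force'],s['time_s'])
E
```

```text
time_s: 12.25
position: [0.4709, 0.0202, 0.1205]
tcp_rot: [[-0.993, -0.119, 0.002], [-0.119, 0.993, -0.0], [-0.002, -0.001, -1.0]]
contact_force: [2.3, 0.1, 1.2]
gripper_width: -0.0002
time_s: 12.75
position: [0.4632, 0.0197, 0.0954]
tcp_rot: [[-0.993, -0.118, 0.001], [-0.118, 0.993, -0.0], [-0.001, -0.0, -1.0]]
contact_force: [1.7, -1.0, 6.5]
gripper_width: 0.0001
[0.46283802 0.01967931 0.09477575] [ 3.43933364 -0.52913385  4.13429566] 12.8
```

View pics/side9c.png

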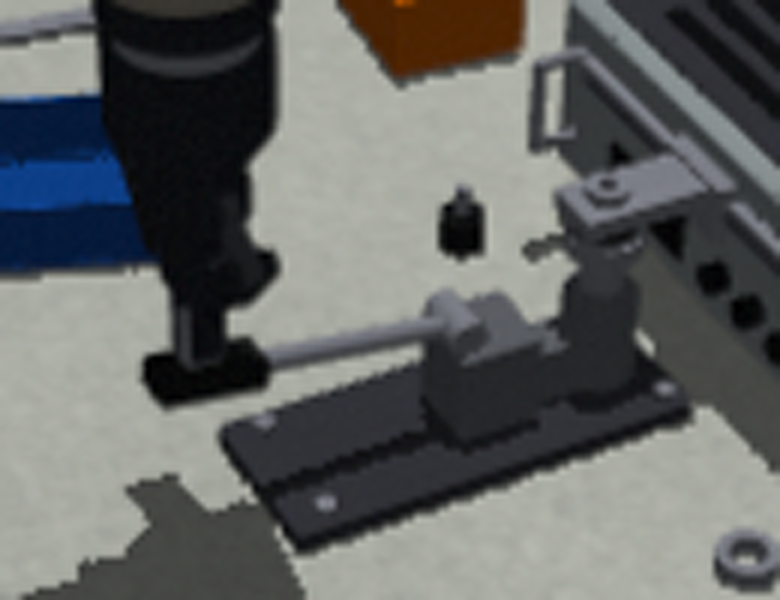

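```bash
python3 -m inch '[[[-1,0,-5],[0,0,0],-1],[[-1.5,0,-10],[0,0,0],-1],[[-2,0,-15],[0,0,0],-1],[[-2,0,-20],[0,0,0],-1],[[-2,0,-24],[0,0,0],-1]]'; python3 -m inch '[[[0,0,-4],[0,0,0],-1],[[0,0,-7],[0,0,0],-1],[[0,0,-10],[0,0,0],-1],[[0,0,-12],[0,0,0],-1],[[0,0,-12],[0,0,0],-1]]'
python3 - <<'E'
from h import *
c=capture('side');save(c,'s10')
im=cv2.cvtColor(c['color'],cv2.COLOR_RGB2BGR)
u,v=proj(c,(.6,.0,.1)).astype(int);cv2.imwrite(f'pics/side10c.png',cv2.resize(im[v-50:v+50,u-65:u+65],None,fx=6,fy=6,interpolation=cv2.INTER_CUBIC))
s=state();print(s['position'],s['contact_force'],s['time_s'])
E
```

```text
time_s: 13.3
position: [0.4604, 0.0194, 0.0713]
tcp_rot: [[-0.993, -0.118, -0.0], [-0.118, 0.993, -0.001], [0.0, -0.001, -1.0]]
contact_force: [-0.9, -3.2, 7.5]
gripper_width: 0.0002
time_s: 13.8
position: [0.4606, 0.0194, 0.0594]
tcp_rot: [[-0.993, -0.118, 0.0], [-0.118, 0.993, -0.001], [0.0, -0.001, -1.0]]
contact_force: [-0.9, -2.7, 8.1]
gripper_width: -0.0002
[0.4606415  0.01947967 0.05948015] [-0.20183453 -2.28925641  8.08994365] 13.85
```

View pics/side10c.png

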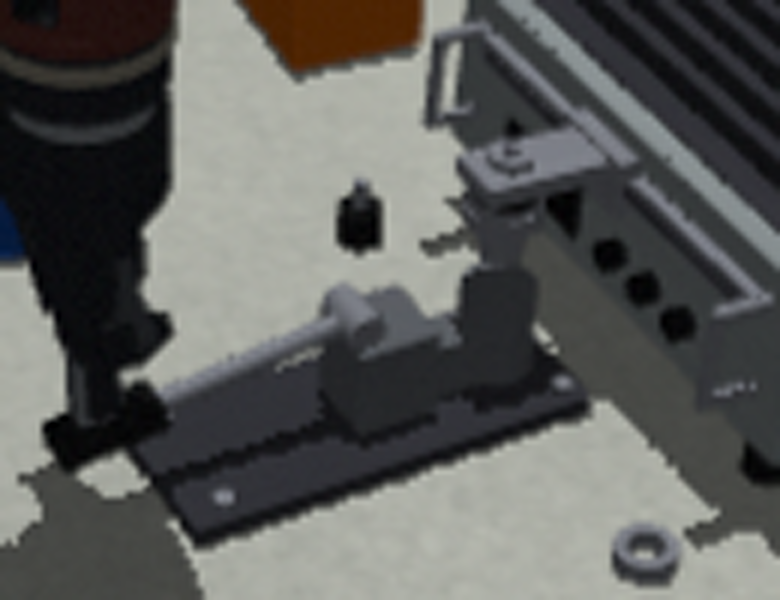

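```bash
python3 -m inch '[[[0,0,-1],[0,0,0],-1],[[0,0,0],[0,0,0],-1],[[0,0,4],[0,0,0],-1],[[0,0,9],[0,0,0],-1],[[0,0,14],[0,0,0],-1]]'; python3 -m inch '[[[0.5,0,5],[0,0,0],-1],[[1,0,10],[0,0,0],-1],[[2,0,15],[0,0,0],-1],[[3,0,20],[0,0,0],-1],[[4,0,25],[0,0,0],-1]]';python3 -m inch '[[[1.5,0,6],[0,0,0],-1],[[3,0.5,12],[0,0,0],-1],[[5,0.5,20],[0,0,0],-1],[[8,1,30],[0,0,0],-1],[[8,1,45],[0,0,0],-1]]'
python3 -m inch '[[[0,0,0],[0,0,0],-1],[[0,0,0],[0,0,0],-1],[[0,0,0],[0,0,0],-1],[[0,0,0],[0,0,0],-1],[[0,0,0],[0,0,0],-1]]'
python3 - <<'E'
from h import *
c=capture('side');save(c,'s11')
im=cv2.cvtColor(c['color'],cv2.COLOR_RGB2BGR)
u,v=proj(c,(.6,.0,.1)).astype(int);cv2.imwrite(f'pics/side11c.png',cv2.resize(im[v-50:v+50,u-65:u+65],None,fx=6,fy=6,interpolation=cv2.INTER_CUBIC));print(u-65,v-50)
s=state();print(s['position'],s['contact_force'],s['time_s'])
c=capture('wrist');save(c,'w11')
E
```

```text
time_s: 14.35
position: [0.4605, 0.0194, 0.0736]
tcp_rot: [[-0.993, -0.118, -0.0], [-0.118, 0.993, -0.001], [0.0, -0.001, -1.0]]
contact_force: [0.4, -2.9, 5.7]
gripper_width: 0.0002
time_s: 14.85
position: [0.4638, 0.0198, 0.0984]
tcp_rot: [[-0.993, -0.118, -0.002], [-0.118, 0.993, -0.0], [0.002, 0.0, -1.0]]
contact_force: [-1.4, -1.6, 5.1]
gripper_width: -0.0001
time_s: 15.35
position: [0.4728, 0.021, 0.1437]
tcp_rot: [[-0.993, -0.119, -0.001], [-0.119, 0.993, 0.0], [0.001, 0.0, -1.0]]
contact_force: [-0.6, -1.0, 0.7]
gripper_width: -0.0001
time_s: 15.85
position: [0.4723, 0.0209, 0.1429]
tcp_rot: [[-0.993, -0.119, -0.001], [-0.119, 0.993, 0.0], [0.001, 0.0, -1.0]]
contact_force: [-1.0, -0.9, 1.2]
gripper_width: 0.0001
228 158
[0.4724092  0.02084526 0.14296527] [ 0.07064035  0.02929077 -0.12384254] 15.9
```

View pics/side11c.png

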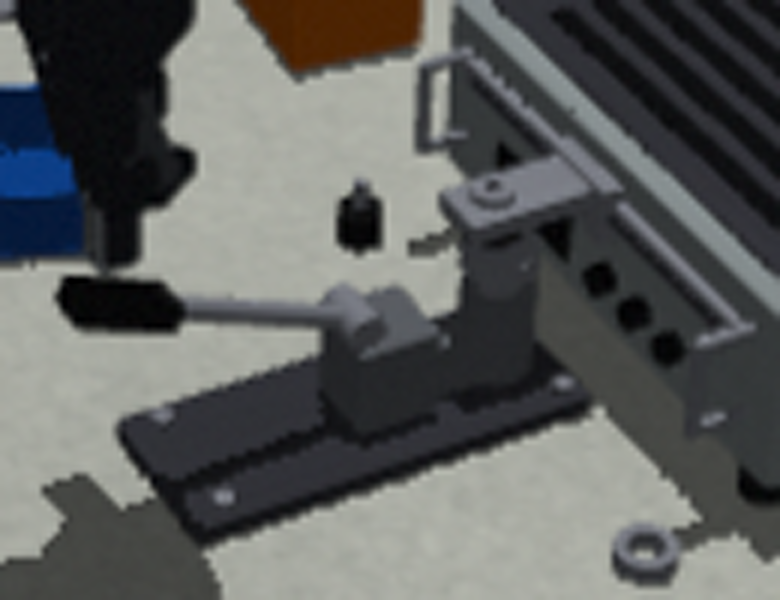

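View pics/w11.png

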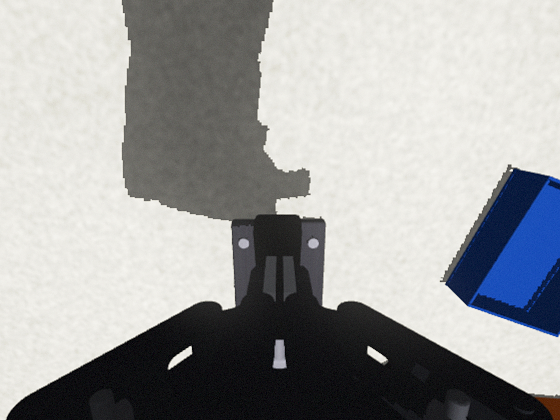

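```bash
python3 - <<'E'
from h import *
np.set_printoptions(precision=4,suppress=True)
c=capture('side');t=capture('top');save(t,'t12')
def tt(o,p): return np.array(o)+(np.array(p)+.5)/6-.5
print(ray(c,tt((228,158),(493,188)),.119))
im=cv2.cvtColor(t['color'],cv2.COLOR_RGB2BGR)
u,v=proj(t,(.65,.03,.1)).astype(int);cv2.imwrite(f'pics/top12c.png',cv2.resize(im[v-50:v+50,u-65:u+65],None,fx=6,fy=6,interpolation=cv2.INTER_CUBIC));print(u-65,v-50)
im=cv2.cvtColor(c['color'],cv2.COLOR_RGB2BGR)
u,v=proj(c,(.67,.04,.1)).astype(int);cv2.imwrite(f'pics/side12c.png',cv2.resize(im[v-25:v+25,u-32:u+32],None,fx=12,fy=12,interpolation=cv2.INTER_CUBIC));print(u-32,v-25)
E
```

```text
[0.6683 0.0439 0.119 ]
190 130
278 169
```

View pics/top12c.png

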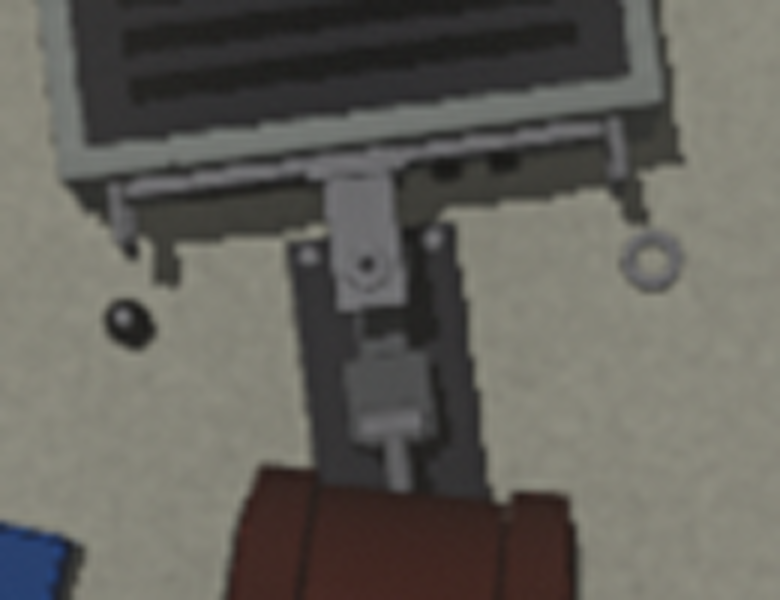

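View pics/side12c.png

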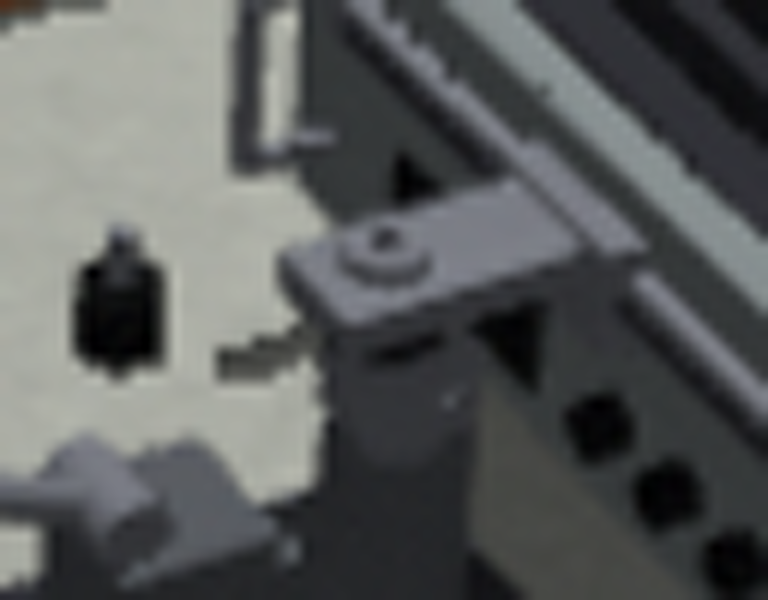

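```bash
python3 -m inch '[[[0,0,-6],[0,0,0],-1],[[0,0,-12],[0,0,0],-1],[[-2,0,-17],[0,0,0],-1],[[-3.5,0,-22],[0,0,0],-1],[[-5,0,-27],[0,0,0],-1]]'; python3 -m inch '[[[-1,-0.5,-5],[0,0,0],-1],[[-2,-0.5,-10],[0,0,0],-1],[[-3,-1,-15],[0,0,0],-1],[[-4,-1,-20],[0,0,0],-1],[[-5,-1,-25],[0,0,0],-1]]';python3 -m inch '[[[-0.5,0,-5],[0,0,0],-1],[[-1,0,-10],[0,0,0],-1],[[-1.5,0,-15],[0,0,0],-1],[[-1.5,0,-19],[0,0,0],-1],[[-1.5,0,-23],[0,0,0],-1]]'
python3 -m inch '[[[0,0,-3],[0,0,0],-1],[[0,0,-6],[0,0,0],-1],[[0,0,-9],[0,0,0],-1],[[0,0,-11],[0,0,0],-1],[[0,0,-11],[0,0,0],-1]]'
```

```text
time_s: 16.55
position: [0.4674, 0.0207, 0.1159]
tcp_rot: [[-0.993, -0.118, -0.0], [-0.118, 0.993, -0.0], [0.0, -0.0, -1.0]]
contact_force: [-1.6, 0.4, 1.7]
gripper_width: -0.0003
time_s: 17.05
position: [0.4623, 0.0199, 0.091]
tcp_rot: [[-0.993, -0.119, -0.0], [-0.119, 0.993, 0.0], [0.0, 0.0, -1.0]]
contact_force: [-2.6, 0.1, 6.5]
gripper_width: 0.0
time_s: 17.55
position: [0.4604, 0.0198, 0.068]
tcp_rot: [[-0.993, -0.118, -0.001], [-0.118, 0.993, -0.0], [0.001, -0.0, -1.0]]
contact_force: [-3.9, -0.3, 7.8]
gripper_width: 0.0003
time_s: 18.05
position: [0.4608, 0.0198, 0.0571]
tcp_rot: [[-0.993, -0.118, -0.0], [-0.118, 0.993, -0.0], [0.0, -0.0, -1.0]]
contact_force: [-2.8, -0.6, 7.9]
gripper_width: -0.0001
```

```bash
python3 -m inch '[[[0,0,-1],[0,0,0],-1],[[0,0,-1.5],[0,0,0],-1],[[0,0,-2],[0,0,0],-1],[[0,0,-2],[0,0,0],-1],[[0,0,-2],[0,0,0],-1]]'
python3 - <<'E'
from h import *
np.set_printoptions(precision=4,suppress=True)
c=capture('side');save(c,'s13');t=capture('top');save(t,'t13')
im=cv2.cvtColor(c['color'],cv2.COLOR_RGB2BGR)
u,v=proj(c,(.6,.0,.1)).astype(int);cv2.imwrite(f'pics/side13c.png',cv2.resize(im[v-50:v+50,u-65:u+65],None,fx=6,fy=6,interpolation=cv2.INTER_CUBIC));print(u-65,v-50)
for cc,n in [(c,'side'),(t,'top')]:
    P,_=cloud(cc)
    m=(abs(P[:,0]-.82)<.15)&(abs(P[:,1]-.06)<.16)&(P[:,2]>.115)&(P[:,2]<.16)
    Q=P[m];a=np.linalg.lstsq(np.c_[Q[:,:2],np.ones(len(Q))],Q[:,2],rcond=None)[0];print(n,'case top tilt',a[:2])
for i in range(3):
    capture('side');s=state();print(s['position'],s['contact_force'],s['time_s'])
E
```

```text
time_s: 18.55
position: [0.461, 0.0198, 0.0559]
tcp_rot: [[-0.993, -0.119, 0.0], [-0.119, 0.993, -0.0], [-0.0, -0.0, -1.0]]
contact_force: [-5.9, 0.9, 18.1]
gripper_width: 0.0001
228 158
side case top tilt [-0.0208  0.0043]
top case top tilt [-0.0364 -0.005 ]
[0.4609 0.0198 0.0559] [-6.1457 -0.2556 17.4219] 18.7
[0.4609 0.0198 0.0559] [-5.8421 -0.6187 18.3019] 18.75
[0.461  0.0198 0.0559] [-6.0804 -0.1462 17.8599] 18.8
```

View pics/side13c.png

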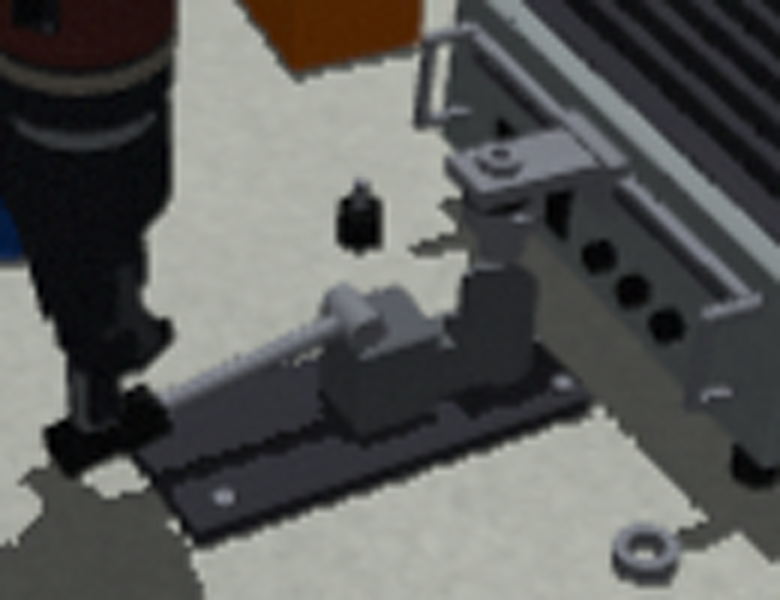

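View pics/t13.png

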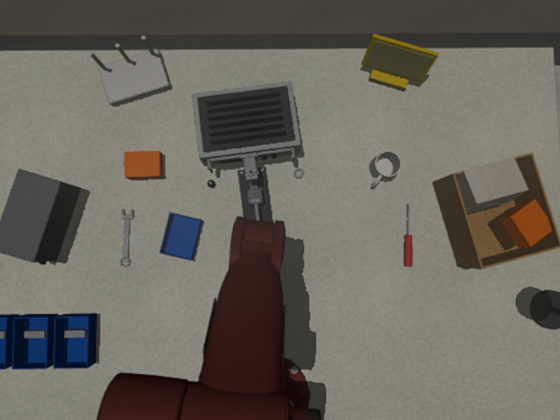

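```bash
python3 - <<'E'
from h import *
c=capture('side')
def tt(o,p): return np.array(o)+(np.array(p)+.5)/6-.5
print('boss',ray(c,tt((228,158),(501,153)),.136),'jack bolts FR',ray(c,tt((228,158),(565,383)),.014),'was',ray(c,tt((230,150),(551,430)),.014))
job_done();print(state()['time_s'])
E
```

```text
boss [0.67286245 0.04712966 0.136     ] jack bolts FR [0.69929614 0.01398455 0.014     ] was [0.69869439 0.01501395 0.014     ]
the job is handed in; nothing more can be done
the job is handed in; nothing more can be done
```

I placed the jack under the lift pad and made a trial lift. I then let the handle come up so the case settled, pressed it back to the bottom stop and handed the job in with the fingers holding it there. The job reports no verdict, so the results below are my own checks.

**Final hold:** The fingertip force was steady at about 18 N, with the finger tip at z 56 mm, which is the bottom-stop height. The side picture shows the case up on the saddle and the visible front foot off the bench.

**Centring:** When I set the jack down, the saddle was about 1 mm from the mark over the lift pad. During the first stroke the case crept about 4 mm towards the robot. My last estimate put the mark about 3 mm from the saddle centre, within the 18 mm limit. The jack itself did not move noticeably, and the other things looked unmoved in the last top picture.

**Less certain:**
- **Foot height:** I did not measure it directly. Fitting a plane to the case top gave slopes of 0.021 (side camera) and 0.036 rad (top camera), so the two disagree. I relied on the handle being at its stop and on the pictures.
- **Sideways force:** There was about 6 N of sideways force at the grip during the hold. It caused no visible movement of the jack.

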